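Close a tin of ceramic pucks with its inner lid, keep the outer lid in hand

ROBOT

A 6-joint arm with a two-finger parallel gripper is mounted at the origin on the work surface. World frame = base frame: x ahead of the robot, y to its left, z up, the work surface at z = 0. Lengths are in mm, angles in rad, forces in N, time in s.
With the tool pointing down it reaches from about 275 to 750 mm from the base axis. Payload 10.2 kg.
Tool frame: the origin (TCP) lies at the very end of the fingers, on their centre line; the grasp point (between the pads) lies behind it (pinch_z is the z of the grasp point in the tool frame, in mm); z points along the fingers, x is the direction in which the jaws open and shut, and the axes are right-handed (so a half turn about z gives the same grasp; the last joint's range is limited). The gripper opens to 85 mm and grips with 20 to 120 N. Pads are 22 mm wide; open, the fingers measure 114 mm over their backs; the gripper's body (76 mm by 85 mm) begins 54 mm behind the grasp point. The pads swing forward as they close: fully open they stand 13 mm farther back than shut.
Start: joints at [-1.356, 0.313, 1.498, -0, 1.331, -0.223], TCP at [222.561, -475.497, 231.294] pointing down, gripper open.
Joint ranges: [-2.94, 2.94], [-0.97, 2.17], [0.19, 2.56], [-1.23, 4.37], [0.02, 3.11], [-2.88, 2.88]. Speed limits (rad/s): [2.39, 2.39, 3.01, 3.14, 3.14, 3.14].

INTERFACE

Orientations are given as a 3x3 rotation matrix whose columns are the frame's x, y, z axes.
In Python, from plant import * gives the robot as it stands.
- The arm moves only by the tool send_rows, never from a script. Its argument "deltas" is a list of rows, each an object with "dp": the shift along the world's x, y, z in cm, a list of three; "turn": the turn about the world's z in rad. In form: [{"dp": [dx, dy, dz], "turn": turn}, ...]. A call has 1 to 12 rows; each row is the pose to reach, as a shift and turn from the pose commanded when the call began; what a row does not reach only later rows make up. A row lasts 1/12 s, in which the tool goes at most 41.7 mm and 7.16 degrees, less where a joint would pass 70% of its speed; a pose out of reach is approached as far as the arm can. A call with a gripper value outside its range is refused whole. "fingers" is the opening, from 0 (shut) to 1 (fully open), set as the call begins (left out, the last holds). The fingers move at their own pace and stop on an object; "newtons" is the grip in N (left out, the last holds). Time passes only in rows, so rows that repeat a pose let the fingers close. It gives the time, the measured TCP pose, the force and the opening at its end, in the units of the state.
- sense(): the state, without advancing time (a new reading comes with each control period).
- snapshot(name): name is "scene" or "side" or "wrist"; returns a dict with "pixels" (420x560x3 uint8, blue, green, red), "K" (3x3 intrinsics, pixels), "D" ([k1, k2, p1, p2, k3] as OpenCV has them; the pictures are not rectified), "rvec" (rotation vector, rad) and "tvec" (3), from world to camera coordinates, as OpenCV has them; the wrist camera has in their place "T_tool_cam" (4x4, takes a point from camera to tool coordinates, whose origin is the TCP and whose axes are the tool frame's). Camera axes: x right, y down, z forward; pixel columns grow to the right and rows downward; lengths in mm; the calibration is good to about 2 mm. A picture is of the moment at which its call begins: read the wrist's pose just before it. There is no depth.
- finish_job(): hands the job in, once; it reports no verdict.
The state is a dict: "time": time; "joints": joint angles; "qd": joint speeds; "effort": joint torques, N m; "tool_pos": TCP position; "tcp_rot": TCP orientation; "contact_force": force on the tool from outside, world axes, zero at the start; "moment": the same for the moment, N m; "gripper_width": opening from 0.0 (shut) to 1.0 (fully open).
Only numpy, scipy, OpenCV 4.12 (cv2) and the standard library are available. Lean on these libraries where they do the work, as an engineer would, in place of code of your own. Each camera call takes 0.05 s, during which the arm holds its last target. There are 200 camera calls.

TASK

Push the cream tote with the round tin along the rollers, without lifting it, until it is home against the stop of the bay. Then carry the double lid by the inner lid's knob (the outer lid rides along on the inner one), lower it gently onto the tin so that the inner lid is fully seated, let go, and lift off the outer lid alone, leaving the inner lid seated on the tin; finish while still holding the outer lid level in the air above the tin, clear of the knob. Leave the plain single lid, the pucks, the jar and the cup where they are.

Things in the scene. Friction and masses are not known exactly. Their poses are not given: they have to be found in the camera images.
- track: Fixed grey metal roller track on the table, 430 mm long, 158 mm wide; origin under its centre, y along it towards the bay. Rollers of 26 mm diameter turn about x, their tops 35 mm above the table. Side rails 138 mm apart inside, 46 mm high. The bay is the last 150 mm towards +y: sides 68 mm high, closed by a stop plate 68 mm high. The -y end is open. Place and yaw differ each start.
- bay_centre (a point): Fixed point of the bay, on the track's centre line 140 mm towards +y from its origin and 100 mm above the table; axes as the track's. tin_mouth comes here when the tote is home. The stop's inner face is 65 mm towards +y from here.
- tin_mouth (a point): Centre of the round tin's mouth at rim height, 65 mm above the tote's underside. The tin (94 mm outside, 88 mm inside diameter, open, white pucks on its floor) is bolted in the middle of a square cream tote, 130 x 130 mm, walls 45 mm high, 4 mm thick; one piece of about 0.8 kg. y points to the bay. The tote starts on the rollers 150 to 220 mm short of home and rolls at about 1 N.
- knob (a point): Centre of the inner lid's wooden knob, an upright cylinder of 20 mm diameter and 28 mm height that sticks up through the outer lid's hole, on the inner lid's axis (z up). Starts 44 mm above the table. The inner lid is a metal disc of 100 mm, flange underside 34 mm below this point, with a 78 mm plug 10 mm deep under it. Seated, this point is 34 mm above tin_mouth. About 0.22 kg.
- outer_top (a point): Centre of the outer lid's upper face, in its hole. The outer lid is a metal disc of 116 mm with a 32 mm hole, 14 mm deep over its skirt (110 mm inside), about 0.18 kg. It lies loosely on the inner lid's flange; nested, this point is 26 mm below knob. x points to ear_a. Its skirt clears the knob's top once it has risen 54 mm.
- ear_a (a point): Centre of one of the two upright wooden ears of the outer lid, 48 mm from its axis towards its +x, 22 mm above its upper face. An ear is a block 14 mm thick along the outer lid's x, 24 mm wide along its y, 38 mm high (its top 16 mm above this point).
- ear_b (a point): The same on the other ear, 48 mm towards -x of the outer lid.
- plain_lid: Bystander: a single aluminium lid, 100 mm across, with one wooden knob and no ears, 48 mm high. Origin under its centre. It and the double lid lie left and right on the robot's side of the track, in either order.
- puck_stack: Bystander: stack of white pucks, 48 mm across, 41 mm high. Origin under its centre.
- glaze_jar: Bystander: jar, 64 mm across, 85 mm high. Origin under its centre.
- cup: Bystander: terracotta cup, 72 mm across, 75 mm high. Origin under its centre.
There are look-alikes about, which are no part of the job. What is shaped like the part that bears tin_mouth but orange is not meant.

How it is judged (in metres and radians):
On the way, in this order (a step that is already met when the one before it is completed fails the run):
1. the tote is home against the stop of the bay (y of tin_mouth in the frame of bay_centre between -0.01 and 0.006 m and x of tin_mouth in the frame of bay_centre between -0.012 and 0.012 m and angle between tin_mouth's own z axis and vertical below 0.06 rad), for 0.2 s.
2. both lids, still nested, sit on the tin in the bay and the robot has let go (all of step 1 and z of knob in the frame of tin_mouth between 0.03 and 0.0365 m and horizontal distance between knob and tin_mouth below 0.008 m and angle between knob's own z axis and vertical below 0.05 rad and z of outer_top in the frame of knob between -0.03 and -0.022 m and horizontal distance between outer_top and knob below 0.012 m and contact force between the fingers and inner_lid below 0.05 N and contact force between the fingers and outer_lid below 0.05 N), for 0.2 s.
At the end, for the whole second after the job is handed in: Tote within 10 mm of home, upright; inner lid untouched, knob point 30 to 36.5 mm above the mouth, within 8 mm of its axis, tilt < 0.05 rad; outer lid held still by the fingers alone, raised 54 mm or more off the inner lid, within 80 mm of the tin axis, tilt < 0.3 rad (all of step 1 and z of knob in the frame of tin_mouth between 0.03 and 0.0365 m and horizontal distance between knob and tin_mouth below 0.008 m and angle between knob's own z axis and vertical below 0.05 rad and z of outer_top in the frame of knob above 0.028 m and horizontal distance between outer_top and tin_mouth below 0.08 m and angle between outer_top's own z axis and vertical below 0.3 rad and contact force between the fingers and outer_lid above 0.5 N and contact force between each of outer_lid, the arm, the fingers and inner_lid below 0.05 N and contact force between outer_lid and tote below 0.05 N and linear speed of outer_lid below 0.03 m/s and linear speed of inner_lid below 0.02 m/s); the arm keeps its last pose, push and grip.
It fails at once if the outer lid parts from the inner lid while the inner lid is not seated on the tin ((horizontal distance between outer_top and knob above 0.02 m or z of outer_top in the frame of knob above -0.012 m) and not (z of knob in the frame of tin_mouth between 0.029 and 0.038 m and horizontal distance between knob and tin_mouth below 0.009 m)).
It fails at once if the double lid is dropped (linear speed of inner_lid above 0.45 m/s and contact force between the fingers and inner_lid below 0.05 N).
It fails at once if the tote is lifted or tipped (z of tin_mouth in the frame of bay_centre above 0.015 m or angle between tin_mouth's own z axis and vertical above 0.2 rad).
It fails at once if a bystander is moved by more than 30 mm (distance of any of plain_lid, puck_stack, glaze_jar, cup from where it was at the start of the episode above 0.03 m).
It also fails if it takes over 72 s, if anything falls off the work surface, if the arm or the gripper's body presses on something with over 40 N, if the wrist force passes 120 N, or if a joint passes its speed limit or range.

## Working session

There is one attempt and no reset: what is moved stays moved. The work goes in short steps, Python scripts to look and compute and a tool call to move; the robot and the scene stay as the last step left them, time stands still between calls to the robot, and variables do not carry over. Pictures are saved under pics/ and viewed, about 8 in all and at most 12, crops included, and the job is handed in when it is done.

Besides the shell and the picture viewer there is one more tool, called after "Call:" as name(argument=value, ...) on one line, values as JSON. send_rows: Moves the arm, as the interface text tells. Its arguments: {"type":"object","properties":{"deltas":{"type":"array"},"fingers":{"type":"number"},"newtons":{"type":"number"}},"required":["deltas"]}

```bash
mkdir -p pics; ls
python3 - <<'E'
from plant import *
import cv2,pickle
s=sense();print({k:s[k] for k in('time','tool_pos','tcp_rot','contact_force','gripper_width')})
try: print(pinch_z)
except Exception as e: print(e, [k for k in s])
for n in("scene","side"):
    d=snapshot(n);cv2.imwrite(f"pics/{n}0.png",d["pixels"]);pickle.dump(d,open(f"{n}0.pkl","wb"))
    import numpy as np
    R=cv2.Rodrigues(np.array(d["rvec"],float))[0];print(n,-R.T@np.array(d["tvec"]).ravel(),d["K"],d["D"])
E
```

```text
pics
{'time': 0.0, 'tool_pos': array([ 222.51551193, -475.22541415,  230.73856436]), 'tcp_rot': array([[ 4.23960588e-01, -9.05680596e-01, -2.80043394e-04],
       [-9.05679769e-01, -4.23960589e-01,  1.25519539e-03],
       [-1.25553347e-03, -2.78523738e-04, -9.99999173e-01]]), 'contact_force': array([ 0.46874577, -0.32774138,  0.05783711]), 'gripper_width': 0.9958696115873037}
-18.700000000000003
scene [1461.95931928 -210.14965001  747.4643353 ] [[531.95136561   0.         279.5338562 ]
 [  0.         531.95136561 201.90738568]
 [  0.           0.           1.        ]] [-0.06158289  0.          0.          0.          0.        ]
side [ 90.35025286 751.95906102 887.10341655] [[418.83346274   0.         273.19070593]
 [  0.         418.83346274 206.29224932]
 [  0.           0.           1.        ]] [0.00108693 0.         0.         0.         0.        ]
```

View pics/scene0.png

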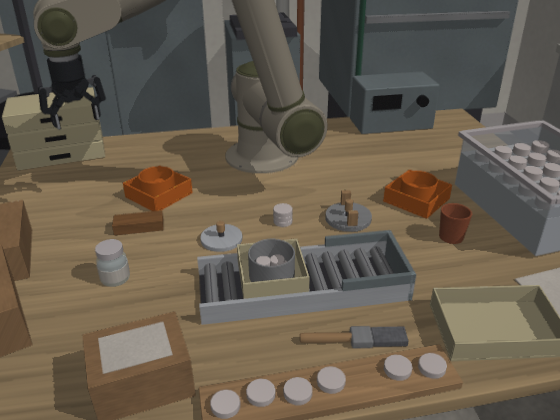

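View pics/side0.png

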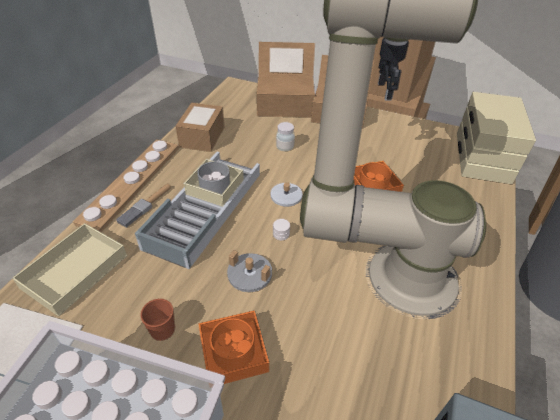

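In the scene view (right = +y), the cream tote with the grey tin is at (272,268) on the track, and the bay is at its right end. The two look-alike totes, at (158,187) and (418,190), are orange, so neither is meant. The double lid with ears is at (348,214), or (249,270) in the side view. The plain lid is at (221,236). I'll confirm in enlarged crops.

Run:
```python
import cv2,numpy as np
a=cv2.imread("pics/scene0.png")[175:325,185:425];b=cv2.imread("pics/side0.png")[145:295,125:305]
a=cv2.resize(a,None,fx=3.3,fy=3.3,interpolation=cv2.INTER_CUBIC);cv2.imwrite("pics/c1.png",a)
b=cv2.resize(b,None,fx=4,fy=4,interpolation=cv2.INTER_CUBIC);cv2.imwrite("pics/c2.png",b)
```

```text
(no output)
```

View pics/c1.png

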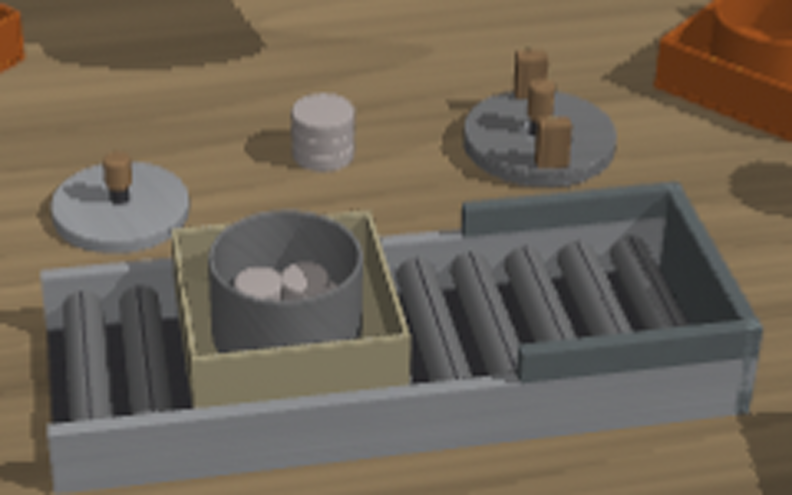

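View pics/c2.png

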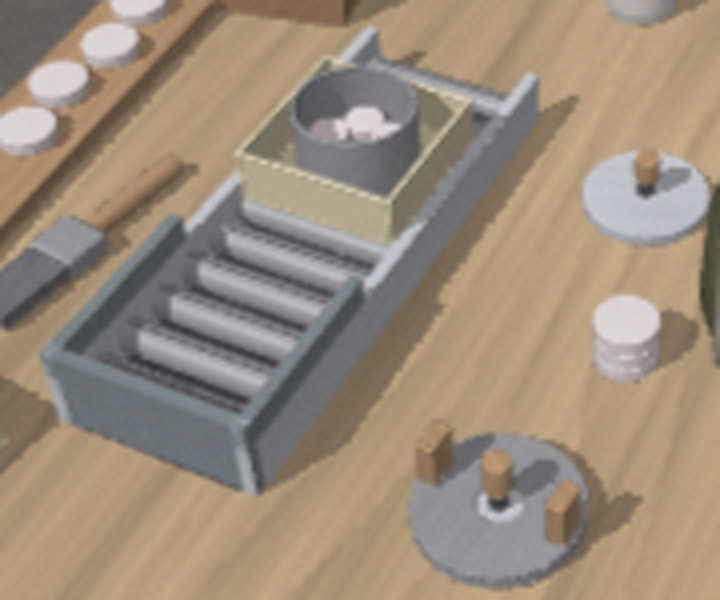

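Confirmed: the cream tote with the tin is in the track, and the double lid has two ears plus a knob. Next I'll cast rays from both views.

```bash
cat > h.py <<'E'
import cv2,numpy as np,pickle
def cam(d):
    if "T_tool_cam" in d: raise ValueError
    R=cv2.Rodrigues(np.array(d["rvec"],float))[0];return R.T,-R.T@np.array(d["tvec"],float).ravel()
def ray(d,uv,RC=None):
    R,c=RC or cam(d)
    p=cv2.undistortPoints(np.array([[uv]],float),np.array(d["K"],float),np.array(d["D"],float))[0,0]
    v=R@np.array([p[0],p[1],1]);return c,v/np.linalg.norm(v)
def onz(d,uv,z,RC=None):
    c,v=ray(d,uv,RC);return c+v*(z-c[2])/v[2]
def tri(rs):
    A=sum(np.eye(3)-np.outer(v,v) for c,v in rs);b=sum((np.eye(3)-np.outer(v,v))@c for c,v in rs);return np.linalg.solve(A,b)
def wristRC(d,s):
    T=np.array(d["T_tool_cam"]);R=np.array(s["tcp_rot"]);return R@T[:3,:3],np.array(s["tool_pos"])+R@T[:3,3]
E
python3 - <<'E'
from h import *
a=pickle.load(open("scene0.pkl","rb"));b=pickle.load(open("side0.pkl","rb"))
A=lambda u,v:(185+(u+.5)/3.3-.5,175+(v+.5)/3.3-.5)
B=lambda u,v:(125+(u+.5)/4-.5,145+(v+.5)/4-.5)
np.set_printoptions(precision=1,suppress=True)
for n,p,q,z in [("stopHi",(760,327),(45,353),68),("stopLo",(680,184),(243,424),68),("endLo",(42,270),(535,78),46),("endHi",(48,428),(370,33),46),
 ("tin",(285,252),(355,113),100),("toteEndLo",(370,214),(470,101),80),("t2",(410,337),(240,153),80),("t3",(173,231),(470,101),80),("t4",(192,357),(328,63),80),("t5",(370,214),(390,205),80),
 ("knobtop",(541,86),(498,456),58),("ear1",(531,53),(565,488),56),("ear2",(553,121),(436,428),56)]:
    print(n,tri([ray(a,A(*p)),ray(b,B(*q))]),onz(a,A(*p),z),onz(b,B(*q),z))
E
```

```text
stopHi [702.1 200.7  66.8] [704.1 200.6  68. ] [700.8 200.9  68. ]
stopLo [550.6 204.5  68.7] [551.7 206.4  68. ] [550.  201.7  68. ]
endLo [ 537.1 -221.7   45.2] [ 536.5 -222.6   46. ] [ 536.8 -218.9   46. ]
endHi [ 688.3 -225.1   43.9] [ 687.6 -227.3   46. ] [ 687.  -218.8   46. ]
tin [614.7 -72.6  96. ] [617.5 -75.  100. ] [612.4 -65.6 100. ]
toteEndLo [547.  -44.8 109.1] [561.7 -10.   80. ] [ 552.5 -134.1   80. ]
t2 [682.7 -12.8  77.7] [686.6 -12.6  80. ] [680.7 -12.1  80. ]
t3 [ 553.7 -136.9   77.9] [ 556.1 -137.4   80. ] [ 552.5 -134.1   80. ]
t4 [ 677.2 -139.    75.7] [ 680.4 -140.7   80. ] [ 674.4 -132.    80. ]
t5 [556.   -9.1  76.1] [561.7 -10.   80. ] [553.6  -5.8  80. ]
knobtop [395.4 155.3  57.7] [397.3 155.9  58. ] [394.8 154.1  58. ]
ear1 [346.6 161.8  57.4] [346.1 163.4  56. ] [346.5 159.2  56. ]
ear2 [441.9 150.   56.9] [442.3 151.5  56. ] [441.7 147.7  56. ]
```

The two views agree to a few mm:

| Item | Position / direction |
|---|---|
| Track axis | yaw ≈ -0.033 |
| Bay centre | ≈ (624, 129.5) |
| Tote centre | ≈ (617, -74.5) |
| Knob | ≈ (395, 155) |
| Ear line | -0.125 rad |

I'll push the tote first, with the fingers shut.

Call:
send_rows(deltas=[{"dp": [3.2,2.5,0],"turn": 0.1},{"dp": [6.5,5.1,0],"turn": 0.2},{"dp": [9.7,7.7,0],"turn": 0.3},{"dp": [13,10.3,0],"turn": 0.4},{"dp": [16.3,12.9,0],"turn": 0.5},{"dp": [19.5,15.5,0],"turn": 0.6},{"dp": [22.8,18,0],"turn": 0.7},{"dp": [26,20.6,0],"turn": 0.8},{"dp": [29.3,23.2,0],"turn": 0.9},{"dp": [32.6,25.8,0],"turn": 1.0},{"dp": [36,28.4,0],"turn": 1.1},{"dp": [39.2,30.5,0],"turn": 1.1}], fingers=0)

```text
time: 1.1
tool_pos: [615.9, -168.3, 231.0]
tcp_rot: [[1.0, -0.027, -0.001], [-0.027, -1.0, 0.0], [-0.001, -0.0, -1.0]]
contact_force: [-0.2, -0.4, 0.2]
gripper_width: 0.001
```

Call:
send_rows(deltas=[{"dp": [0,0,-3],"turn": 0},{"dp": [0,0,-6],"turn": 0},{"dp": [0,0,-9],"turn": 0},{"dp": [0,0,-12],"turn": 0},{"dp": [0,0,-15],"turn": 0},{"dp": [0,0,-17],"turn": 0},{"dp": [0,0,-17.3],"turn": 0},{"dp": [0,0,-17.3],"turn": 0},{"dp": [0,0,-17.3],"turn": 0}])

```text
time: 1.85
tool_pos: [615.2, -170.8, 59.6]
tcp_rot: [[0.999, -0.033, 0.002], [-0.033, -0.999, -0.001], [0.002, 0.001, -1.0]]
contact_force: [-0.1, -0.7, 0.1]
gripper_width: 0.002
```

Call:
send_rows(deltas=[{"dp": [0,0.5,0],"turn": 0},{"dp": [0,1.0,0],"turn": 0},{"dp": [0.05,1.4,0],"turn": 0},{"dp": [0.05,1.8,0],"turn": 0},{"dp": [0.1,2.2,0],"turn": 0},{"dp": [0.1,2.7,0],"turn": 0},{"dp": [0.1,3.3,0],"turn": 0},{"dp": [0.15,4.0,0],"turn": 0},{"dp": [0.15,4.7,0],"turn": 0},{"dp": [0.2,5.4,0],"turn": 0},{"dp": [0.2,6.1,0],"turn": 0},{"dp": [0.2,6.8,0],"turn": 0}])

```text
time: 2.85
tool_pos: [616.7, -101.7, 58.3]
tcp_rot: [[0.999, -0.033, 0.0], [-0.033, -0.999, -0.0], [0.0, 0.0, -1.0]]
contact_force: [0.4, -1.2, 0.3]
gripper_width: -0.003
```

Call:
send_rows(deltas=[{"dp": [0.02,0.7,0],"turn": 0},{"dp": [0.05,1.4,0],"turn": 0},{"dp": [0.07,2.1,0],"turn": 0},{"dp": [0.1,2.8,0],"turn": 0},{"dp": [0.12,3.5,0],"turn": 0},{"dp": [0.14,4.2,0],"turn": 0},{"dp": [0.16,4.9,0],"turn": 0},{"dp": [0.2,5.6,0],"turn": 0},{"dp": [0.2,6.3,0],"turn": 0},{"dp": [0.25,7.0,0],"turn": 0},{"dp": [0.25,7.7,0],"turn": 0},{"dp": [0.27,8.4,0],"turn": 0}])

```text
time: 3.85
tool_pos: [619.3, -17.8, 58.3]
tcp_rot: [[0.999, -0.033, 0.0], [-0.033, -0.999, 0.0], [0.0, -0.0, -1.0]]
contact_force: [0.6, -1.6, -0.0]
gripper_width: 0.005
```

Call:
send_rows(deltas=[{"dp": [0.02,0.7,0],"turn": 0},{"dp": [0.05,1.3,0],"turn": 0},{"dp": [0.07,1.9,0],"turn": 0},{"dp": [0.1,2.5,0],"turn": 0},{"dp": [0.12,3.0,0],"turn": 0},{"dp": [0.14,3.5,0],"turn": 0},{"dp": [0.16,4.0,0],"turn": 0},{"dp": [0.2,4.4,0],"turn": 0},{"dp": [0.2,4.8,0],"turn": 0},{"dp": [0.2,5.2,0],"turn": 0},{"dp": [0.2,5.5,0],"turn": 0},{"dp": [0.2,5.8,0],"turn": 0}])

```text
time: 4.85
tool_pos: [621.4, 39.8, 58.4]
tcp_rot: [[0.999, -0.033, 0.0], [-0.033, -0.999, -0.0], [0.0, 0.0, -1.0]]
contact_force: [1.0, -1.8, 0.0]
gripper_width: -0.003
```

Call:
send_rows(deltas=[{"dp": [0.01,0.3,0],"turn": 0},{"dp": [0.02,0.6,0],"turn": 0},{"dp": [0.03,0.8,0],"turn": 0},{"dp": [0.03,1.0,0],"turn": 0},{"dp": [0.04,1.2,0],"turn": 0},{"dp": [0.04,1.35,0],"turn": 0},{"dp": [0.05,1.5,0],"turn": 0}])

```text
time: 5.43
tool_pos: [621.6, 54.0, 58.3]
tcp_rot: [[0.999, -0.033, -0.001], [-0.033, -0.999, -0.001], [-0.001, 0.001, -1.0]]
contact_force: [-2.8, -11.0, 2.2]
gripper_width: 0.001
```

Call:
send_rows(deltas=[{"dp": [0,0,0],"turn": 0},{"dp": [0,0,0],"turn": 0},{"dp": [0,0,0],"turn": 0},{"dp": [0,-0.3,0],"turn": 0},{"dp": [0,-1,0],"turn": 0},{"dp": [0,-2.5,0],"turn": 0},{"dp": [-0.1,-3,3],"turn": 0},{"dp": [-0.1,-3,7],"turn": 0},{"dp": [-0.1,-3,11],"turn": 0},{"dp": [-0.1,-3,14],"turn": 0},{"dp": [-0.1,-3,17],"turn": 0},{"dp": [-0.1,-3,17],"turn": 0}])

```text
time: 6.43
tool_pos: [622.6, 23.2, 235.0]
tcp_rot: [[0.999, -0.033, 0.011], [-0.033, -0.999, -0.001], [0.011, 0.001, -1.0]]
contact_force: [0.1, -0.2, 0.6]
gripper_width: -0.001
```

Call:
send_rows(deltas=[{"dp": [-2,1.1,0],"turn": 0.124},{"dp": [-4,2.2,0],"turn": 0.248},{"dp": [-6,3.4,0],"turn": 0.37},{"dp": [-8,4.6,0],"turn": 0.495},{"dp": [-10,5.8,0],"turn": 0.615},{"dp": [-12,7,0],"turn": 0.74},{"dp": [-14,8.2,0],"turn": 0.86},{"dp": [-16,9.4,0],"turn": 0.985},{"dp": [-18,10.6,0],"turn": 1.11},{"dp": [-20,11.8,0],"turn": 1.23},{"dp": [-21.5,12.7,0],"turn": 1.36},{"dp": [-22.5,13.1,0],"turn": 1.48}], fingers=0.6)

```text
time: 7.43
tool_pos: [394.5, 155.8, 228.0]
tcp_rot: [[0.117, 0.993, -0.0], [0.993, -0.117, 0.0], [0.0, -0.0, -1.0]]
contact_force: [1.1, -1.1, -0.1]
gripper_width: 0.598
```

Call:
send_rows(deltas=[{"dp": [0,0,0],"turn": 0},{"dp": [0,0,0],"turn": 0},{"dp": [0,0,0],"turn": 0},{"dp": [0,0,0],"turn": 0}])

```text
time: 7.77
tool_pos: [396.4, 155.0, 228.1]
tcp_rot: [[0.127, 0.992, -0.0], [0.992, -0.127, -0.0], [-0.0, -0.0, -1.0]]
contact_force: [0.5, -0.6, -1.3]
gripper_width: 0.603
```

Run:
```python
from plant import *
import cv2,pickle,numpy as np
o=[]
for n in("wrist","scene","side"):
    s=sense();d=snapshot(n);pickle.dump((d,s),open(f"{n}1.pkl","wb"));o.append(d["pixels"])
print(s["tool_pos"],s["tcp_rot"],s["gripper_width"])
w=cv2.resize(o[0],(480,360)); 
c=cv2.resize(o[1][210:320,190:430],(480,220));e=cv2.resize(o[2][145:295,125:305],(320,267))
im=np.zeros((590,800,3),np.uint8);im[:360,:480]=w;im[365:585,:480]=c;im[:267,480:]=e
cv2.imwrite("pics/m1.png",im)
```

```text
[396.22622251 155.12664808 228.1109717 ] [[ 1.25636989e-01  9.92076240e-01 -2.83597481e-04]
 [ 9.92076279e-01 -1.25636999e-01 -1.76028041e-05]
 [-5.30936600e-05 -2.79138771e-04 -9.99999960e-01]] 0.6001918755050719
```

View pics/m1.png

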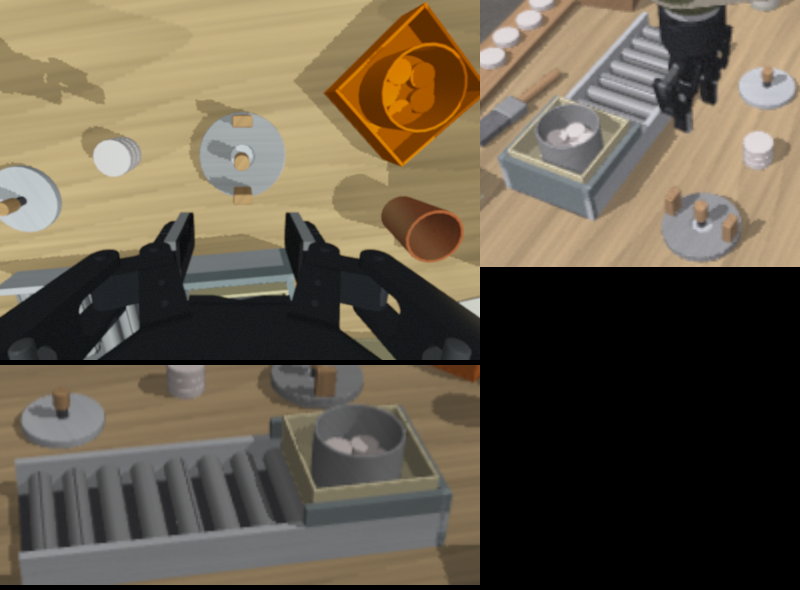

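Tote home in both views. Lid in the wrist view sits at (242,158) in the montage. I'll enlarge for sub-centimetre measurement.

Run:
```python
from h import *
P=[pickle.load(open(f"{n}1.pkl","rb")) for n in("wrist","scene","side")]
R=lambda i,y,x,h,w,f:cv2.resize(P[i][0]["pixels"][y:y+h,x:x+w],None,fx=f,fy=f,interpolation=cv2.INTER_CUBIC)
im=np.zeros((600,800,3),np.uint8)
im[:480,:440]=R(0,120,225,120,110,4)
im[:240,440:800]=R(1,225,325,60,90,4)
im[250:550,440:800]=R(2,190,130,75,90,4)
cv2.imwrite("pics/m2.png",im)
```

```text
(no output)
```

View pics/m2.png

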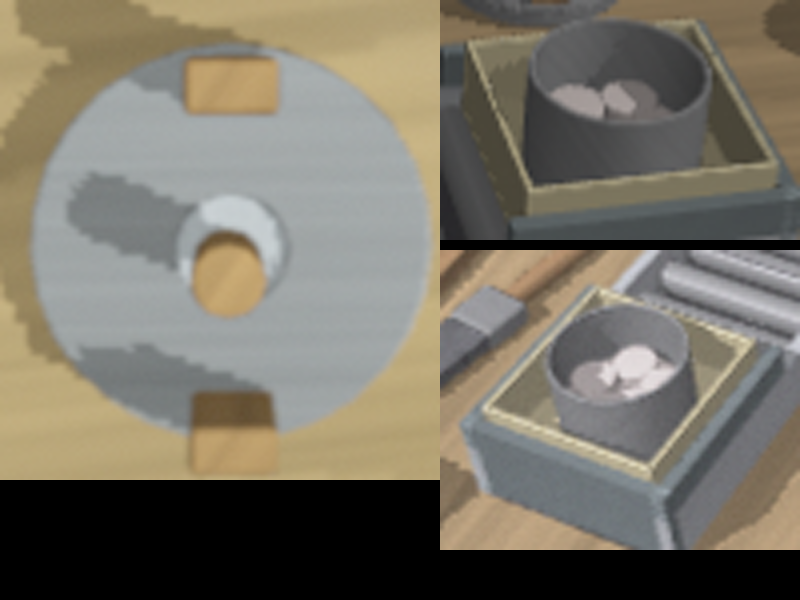

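Run:
```python
from h import *
np.set_printoptions(precision=1,suppress=True)
(w,s),(a,_),(b,_)=[pickle.load(open(f"{n}1.pkl","rb")) for n in("wrist","scene","side")]
W=lambda u,v:(225+(u+.5)/4-.5,120+(v+.5)/4-.5)
A=lambda u,v:(325+(u-440+.5)/4-.5,225+(v+.5)/4-.5)
B=lambda u,v:(130+(u-440+.5)/4-.5,190+(v-250+.5)/4-.5)
RC=wristRC(w,s)
for n,p,z in[("knob",(229,281),58),("ear t",(232,85),56),("ear b",(234,450),56),("disc",(232,241),18),("discL",(32,240),18),("discR",(431,240),18)]:print(n,onz(w,W(*p),z,RC))
for n,p,q,z in[("tin",(618,72),(620,354),100),("c-x-y",(468,43),(755,343),80),("-x+y",(697,22),(650,477),80),("+x+y",(777,167),(483,410),80),("+x-y",(527,190),(600,287),80)]:
    print(n,tri([ray(a,A(*p)),ray(b,B(*q))]),onz(a,A(*p),z),onz(b,B(*q),z))
print(s["tool_pos"])
```

```text
knob [393.7 159.2  58. ]
ear t [344.9 166.   56. ]
ear b [440.1 154.7  56. ]
disc [390.3 160.8  18. ]
discL [382.7 103.8  18. ]
discR [397.2 217.6  18. ]
tin [623.1 129.   96.8] [627.7 127.6 100. ] [620.8 131.1 100. ]
c-x-y [557.5  68.   77.4] [561.2  67.   80. ] [556.   69.9  80. ]
-x+y [560.4 198.1  75.8] [566.  195.5  80. ] [558.1 201.1  80. ]
+x+y [690.2 192.4  76.9] [693.5 190.4  80. ] [688.1 194.8  80. ]
+x-y [684.4  63.2  78.3] [686.8  62.9  80. ] [683.   64.1  80. ]
[396.4 155.  228.1]
```

Call:
send_rows(deltas=[{"dp": [-0.2,0.2,-3],"turn": 0},{"dp": [-0.2,0.2,-6.5],"turn": 0},{"dp": [-0.2,0.2,-10],"turn": 0},{"dp": [-0.2,0.2,-13],"turn": 0},{"dp": [-0.2,0.2,-15.5],"turn": 0},{"dp": [-0.2,0.2,-17.5],"turn": 0},{"dp": [-0.2,0.2,-19],"turn": 0},{"dp": [-0.2,0.2,-20],"turn": 0},{"dp": [-0.2,0.2,-20],"turn": 0},{"dp": [-0.2,0.2,-20],"turn": 0}])

```text
time: 8.75
tool_pos: [393.8, 157.4, 28.2]
tcp_rot: [[0.124, 0.992, -0.001], [0.992, -0.124, -0.0], [-0.0, -0.001, -1.0]]
contact_force: [0.1, -0.1, 0.3]
gripper_width: 0.597
```

Call:
send_rows(deltas=[{"dp": [0,0,0],"turn": 0},{"dp": [0,0,0],"turn": 0},{"dp": [0,0,0],"turn": 0},{"dp": [0,0,0],"turn": 0},{"dp": [0,0,0],"turn": 0},{"dp": [0,0,0],"turn": 0},{"dp": [0,0,0],"turn": 0},{"dp": [0,0,0],"turn": 0},{"dp": [0,0,0],"turn": 0},{"dp": [0,0,0],"turn": 0},{"dp": [0,0,0],"turn": 0},{"dp": [0,0,0],"turn": 0}], fingers=0, newtons=50)

```text
time: 9.75
tool_pos: [394.3, 157.6, 29.1]
tcp_rot: [[0.124, 0.992, 0.002], [0.992, -0.124, 0.0], [0.0, 0.002, -1.0]]
contact_force: [-1.4, 0.6, 6.6]
gripper_width: 0.217
```

Call:
send_rows(deltas=[{"dp": [0,0,0.3],"turn": 0},{"dp": [0,0,0.9],"turn": 0},{"dp": [0,0,1.8],"turn": 0},{"dp": [0,0,3],"turn": 0},{"dp": [0,0,4.5],"turn": 0},{"dp": [0,0,6.2],"turn": 0},{"dp": [0,0,8],"turn": 0},{"dp": [0,0,10],"turn": 0},{"dp": [0,0,11.8],"turn": 0},{"dp": [0,0,13.4],"turn": 0},{"dp": [0,0,14.5],"turn": 0},{"dp": [0,0,15],"turn": 0}])

```text
time: 10.75
tool_pos: [394.0, 157.5, 180.3]
tcp_rot: [[0.123, 0.992, 0.003], [0.992, -0.123, 0.0], [0.001, 0.003, -1.0]]
contact_force: [0.5, 0.6, -3.1]
gripper_width: 0.216
```

Call:
send_rows(deltas=[{"dp": [0.5,0,0],"turn": 0},{"dp": [1.5,-0.1,0],"turn": 0},{"dp": [3,-0.3,0],"turn": 0},{"dp": [5,-0.5,0],"turn": 0},{"dp": [7.2,-0.8,0],"turn": 0},{"dp": [9.5,-1.1,0],"turn": 0},{"dp": [12,-1.4,0],"turn": 0},{"dp": [14.5,-1.7,0],"turn": 0},{"dp": [17,-2,0],"turn": 0},{"dp": [19,-2.2,0],"turn": 0},{"dp": [20.5,-2.4,0],"turn": 0},{"dp": [21.7,-2.6,0],"turn": 0}])

```text
time: 11.75
tool_pos: [612.1, 130.9, 176.1]
tcp_rot: [[0.124, 0.992, -0.002], [0.992, -0.124, -0.0], [-0.0, -0.002, -1.0]]
contact_force: [0.5, -0.0, -4.4]
gripper_width: 0.219
```

Call:
send_rows(deltas=[{"dp": [0.6,0,0],"turn": 0},{"dp": [1.0,-0.1,0],"turn": 0},{"dp": [1.25,-0.2,0],"turn": 0},{"dp": [1.25,-0.2,0],"turn": 0},{"dp": [1.25,-0.2,0],"turn": 0},{"dp": [1.25,-0.2,0],"turn": 0},{"dp": [1.25,-0.2,0],"turn": 0}])

```text
time: 12.33
tool_pos: [623.0, 129.6, 178.5]
tcp_rot: [[0.123, 0.992, 0.0], [0.992, -0.123, 0.0], [0.0, 0.0, -1.0]]
contact_force: [-1.0, -0.2, -3.9]
gripper_width: 0.216
```

Run:
```python
from plant import *
from h import *
P=[]
for n in("scene","side"):
    s=sense();d=snapshot(n);P.append(d);pickle.dump((d,s),open(f"{n}2.pkl","wb"))
print(s["tool_pos"],s["contact_force"],s["gripper_width"])
R=lambda i,y,x,h,w,f:cv2.resize(P[i]["pixels"][y:y+h,x:x+w],None,fx=f,fy=f,interpolation=cv2.INTER_CUBIC)
im=np.zeros((600,800,3),np.uint8)
im[:600,:400]=R(0,160,310,150,100,4)
im[:600,400:800]=R(1,120,130,150,100,4)
cv2.imwrite("pics/m3.png",im)
```

```text
[623.02794245 129.62320434 178.5053477 ] [-0.13448745 -0.34784792 -3.36737355] 0.22025512374905118
```

View pics/m3.png

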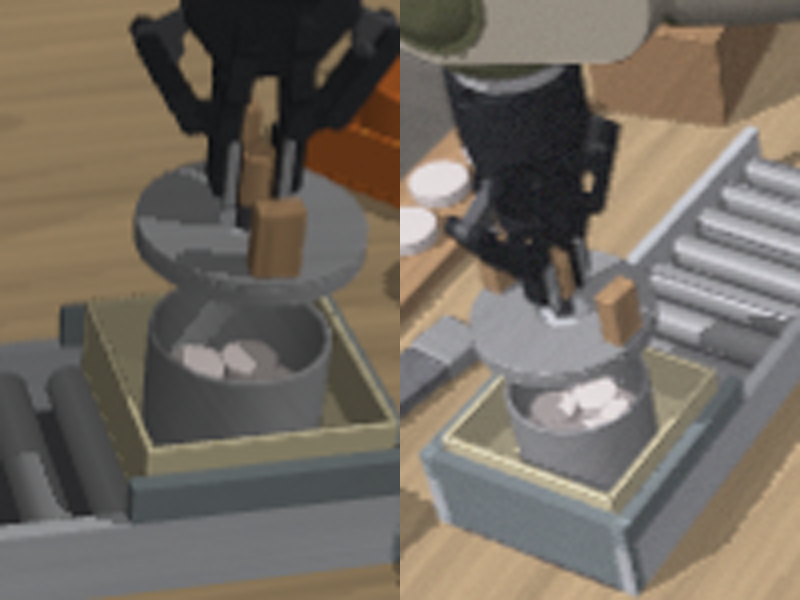

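Run:
```python
from h import *
np.set_printoptions(precision=1,suppress=True)
(a,_),(b,_)=[pickle.load(open(f"{n}2.pkl","rb")) for n in("scene","side")]
A=lambda u,v:(310+(u+.5)/4-.5,160+(v+.5)/4-.5)
B=lambda u,v:(130+(u-400+.5)/4-.5,120+(v+.5)/4-.5)
for n,p,q in[("disc",(252,224),(562,313)),("tin",(238,332),(580,394)),("earHi top",(278,206),(493,240)),("earLo top",(259,110),(620,283))]:
    print(n,tri([ray(a,A(*p)),ray(b,B(*q))]),onz(a,A(*p),168),onz(b,B(*q),168))
```

```text
disc [623.  131.  162.9] [630.3 128.  168. ] [619.3 135.5 168. ]
tin [619.9 132.2  93.1] [715.3  92.2 168. ] [570.4 192.  168. ]
earHi top [669.3 124.9 203.4] [617.  146.2 168. ] [699.5  93.3 168. ]
earLo top [576.4 139.5 205.6] [524.  168.4 168. ] [600.8  96.6 168. ]
```

Call:
send_rows(deltas=[{"dp": [0,0,-0.4],"turn": 0},{"dp": [0,0,-1.0],"turn": 0},{"dp": [0,0,-1.8],"turn": 0},{"dp": [0,0,-2.6],"turn": 0},{"dp": [0,0,-3.4],"turn": 0},{"dp": [0,0,-4.0],"turn": 0},{"dp": [0,0,-4.4],"turn": 0},{"dp": [0,0,-4.6],"turn": 0},{"dp": [0,0,-4.8],"turn": 0},{"dp": [0,0,-5.0],"turn": 0},{"dp": [0,0,-5.2],"turn": 0},{"dp": [0,0,-5.4],"turn": 0}])

```text
time: 13.43
tool_pos: [623.4, 129.5, 124.4]
tcp_rot: [[0.123, 0.992, 0.001], [0.992, -0.123, 0.0], [0.0, 0.001, -1.0]]
contact_force: [0.7, 0.1, -4.2]
gripper_width: 0.216
```

Call:
send_rows(deltas=[{"dp": [0,0,-0.15],"turn": 0},{"dp": [0,0,-0.25],"turn": 0},{"dp": [0,0,-0.35],"turn": 0},{"dp": [0,0,-0.45],"turn": 0},{"dp": [0,0,-0.5],"turn": 0}])

```text
time: 13.85
tool_pos: [623.2, 129.5, 119.2]
tcp_rot: [[0.123, 0.992, -0.0], [0.992, -0.123, -0.0], [-0.0, -0.0, -1.0]]
contact_force: [-0.9, -0.4, -3.6]
gripper_width: 0.217
```

Call:
send_rows(deltas=[{"dp": [0,0,-0.05],"turn": 0},{"dp": [0,0,-0.1],"turn": 0},{"dp": [0,0,-0.1],"turn": 0}])

```text
time: 14.1
tool_pos: [623.4, 129.5, 119.1]
tcp_rot: [[0.123, 0.992, 0.001], [0.992, -0.123, -0.0], [0.0, 0.001, -1.0]]
contact_force: [-3.4, -1.8, 3.0]
gripper_width: 0.217
```

Call:
send_rows(deltas=[{"dp": [0,0,-0.05],"turn": 0},{"dp": [0,0,-0.1],"turn": 0},{"dp": [0,0,-0.1],"turn": 0}])

```text
time: 14.35
tool_pos: [623.5, 129.5, 119.1]
tcp_rot: [[0.123, 0.992, 0.002], [0.992, -0.123, -0.0], [0.0, 0.002, -1.0]]
contact_force: [-6.3, -0.8, 10.4]
gripper_width: 0.217
```

Call:
send_rows(deltas=[{"dp": [0,0,0.1],"turn": 0},{"dp": [0,0,0.1],"turn": 0},{"dp": [0,0,0.1],"turn": 0},{"dp": [0,0,0.1],"turn": 0},{"dp": [0,0,0.1],"turn": 0},{"dp": [0,0,0.1],"turn": 0}], fingers=0.5)

```text
time: 14.85
tool_pos: [623.3, 129.5, 118.1]
tcp_rot: [[0.124, 0.992, -0.0], [0.992, -0.124, -0.0], [-0.0, -0.0, -1.0]]
contact_force: [-0.2, 0.1, 0.7]
gripper_width: 0.501
```

Call:
send_rows(deltas=[{"dp": [0,0,0.5],"turn": 0},{"dp": [0,0,1.5],"turn": 0},{"dp": [0,0,3],"turn": 0},{"dp": [0,0,5],"turn": 0},{"dp": [0,0,7],"turn": 0},{"dp": [0,0,9],"turn": 0},{"dp": [0,0,11],"turn": 0},{"dp": [0,0,13],"turn": 0},{"dp": [0,0,14],"turn": 0},{"dp": [0,0,14],"turn": 0},{"dp": [0,0,14],"turn": 0},{"dp": [0,0,14],"turn": 0}])

```text
time: 15.85
tool_pos: [622.9, 129.5, 256.9]
tcp_rot: [[0.123, 0.992, -0.002], [0.992, -0.123, -0.0], [-0.0, -0.002, -1.0]]
contact_force: [-0.5, 0.4, 0.6]
gripper_width: 0.499
```

Run:
```python
from plant import *
from h import *
P=[]
for n in("wrist","scene","side"):
    s=sense();d=snapshot(n);P.append(d);pickle.dump((d,s),open(f"{n}3.pkl","wb"))
print(s["tool_pos"],s["contact_force"],s["gripper_width"])
R=lambda i,y,x,h,w,f:cv2.resize(P[i]["pixels"][y:y+h,x:x+w],None,fx=f,fy=f,interpolation=cv2.INTER_CUBIC)
im=np.zeros((600,800,3),np.uint8)
im[:480,:480]=R(0,100,200,160,160,3)
im[:300,480:800]=R(1,200,335,75,80,4)
im[300:600,480:800]=R(2,160,130,75,80,4)
cv2.imwrite("pics/m4.png",im)
```

```text
[622.91242616 129.46689271 256.96100814] [ 0.07412486 -0.82807685  0.09022433] 0.49813726316899093
```

View pics/m4.png

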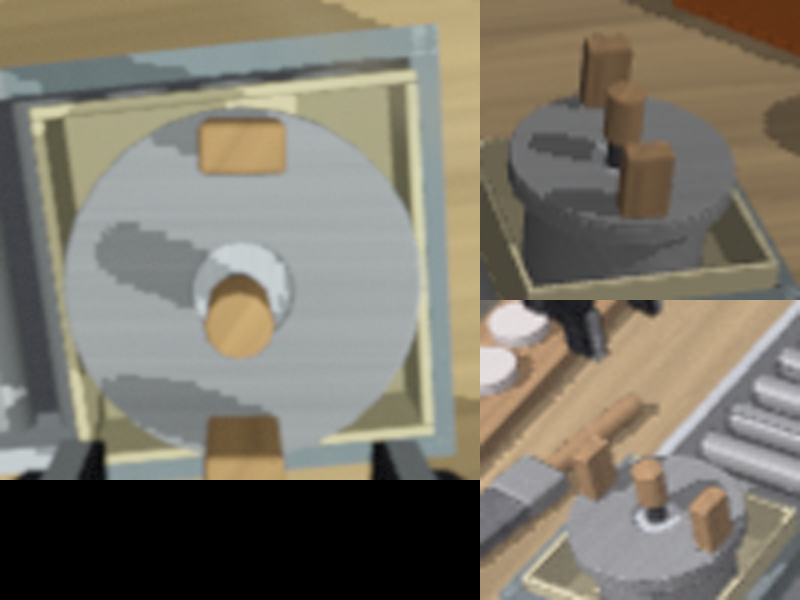

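Run:
```python
from h import *
np.set_printoptions(precision=1,suppress=True)
(w,s),(a,_),(b,_)=[pickle.load(open(f"{n}3.pkl","rb")) for n in("wrist","scene","side")]
W=lambda u,v:(200+(u+.5)/3-.5,100+(v+.5)/3-.5)
A=lambda u,v:(335+(u-480+.5)/4-.5,200+(v+.5)/4-.5)
B=lambda u,v:(130+(u-480+.5)/4-.5,160+(v-300+.5)/4-.5)
RC=wristRC(w,s)
for n,p,z in[("knob",(240,325),148),("earLo",(242,147),146),("disc",(242,280),108)]:print(n,onz(w,W(*p),z,RC))
for n,p,q,z in[("knob",(625,92),(648,469),148),("earLo",(607,42),(711,496),146),("earHi",(647,151),(593,443),146)]:
    print(n,tri([ray(a,A(*p)),ray(b,B(*q))]),onz(a,A(*p),z),onz(b,B(*q),z))
```

```text
knob [622.7 130.9 148. ]
earLo [574.1 137.4 146. ]
disc [618.3 132.2 108. ]
knob [623.3 128.6 146.6] [625.3 127.9 148. ] [622.2 129.6 148. ]
earLo [574.5 134.3 145.6] [576.2 134.9 146. ] [573.8 133.4 146. ]
earHi [670.9 122.2 145.3] [673.2 123.  146. ] [669.9 121.1 146. ]
```

The lids are seated: the knob triangulates to (623, 129), z of its top ≈ 147. The low-x ear is at (574.7, 135.5). I'll grip that ear across its thickness.

Call:
send_rows(deltas=[{"dp": [-0.4,0.05,0],"turn": -0.124},{"dp": [-0.8,0.1,0],"turn": -0.248},{"dp": [-1.2,0.15,0],"turn": -0.372},{"dp": [-1.6,0.2,0],"turn": -0.496},{"dp": [-2,0.25,0],"turn": -0.62},{"dp": [-2.4,0.3,0],"turn": -0.744},{"dp": [-2.8,0.35,0],"turn": -0.868},{"dp": [-3.2,0.4,0],"turn": -0.992},{"dp": [-3.6,0.45,0],"turn": -1.116},{"dp": [-4,0.5,0],"turn": -1.24},{"dp": [-4.4,0.55,0],"turn": -1.36},{"dp": [-4.8,0.6,0],"turn": -1.48}], fingers=0.37)

```text
time: 17.0
tool_pos: [574.9, 135.5, 257.7]
tcp_rot: [[0.999, -0.039, -0.001], [-0.039, -0.999, -0.0], [-0.001, 0.0, -1.0]]
contact_force: [0.1, -0.4, 0.1]
gripper_width: 0.366
```

Call:
send_rows(deltas=[{"dp": [0,0,-1],"turn": -0.09},{"dp": [0,0,-2.5],"turn": -0.09},{"dp": [0,0,-4],"turn": -0.09},{"dp": [0,0,-5.5],"turn": -0.09},{"dp": [0,0,-7],"turn": -0.09},{"dp": [0,0,-8],"turn": -0.09},{"dp": [0,0,-8.5],"turn": -0.09},{"dp": [0,0,-8.5],"turn": -0.09},{"dp": [0,0,-8.5],"turn": -0.09}])

```text
time: 17.75
tool_pos: [575.5, 135.5, 173.7]
tcp_rot: [[0.992, -0.123, 0.0], [-0.123, -0.992, 0.0], [0.0, -0.0, -1.0]]
contact_force: [0.4, -0.2, -0.0]
gripper_width: 0.372
```

Call:
send_rows(deltas=[{"dp": [-0.08,0,-1],"turn": 0},{"dp": [-0.08,0,-2],"turn": 0},{"dp": [-0.08,0,-3],"turn": 0},{"dp": [-0.08,0,-4],"turn": 0},{"dp": [-0.08,0,-4.8],"turn": 0},{"dp": [-0.08,0,-5.5],"turn": 0},{"dp": [-0.08,0,-5.8],"turn": 0},{"dp": [-0.08,0,-5.8],"turn": 0},{"dp": [-0.08,0,-5.8],"turn": 0}])

```text
time: 18.5
tool_pos: [574.6, 135.5, 115.4]
tcp_rot: [[0.992, -0.123, 0.0], [-0.123, -0.992, 0.0], [0.0, -0.0, -1.0]]
contact_force: [0.2, 0.0, 0.4]
gripper_width: 0.374
```

Run:
```python
from plant import *
from h import *
P=[]
for n in("wrist","scene","side"):
    s=sense();d=snapshot(n);P.append(d)
print(s["tool_pos"],s["contact_force"],s["gripper_width"])
R=lambda i,y,x,h,w,f:cv2.resize(P[i]["pixels"][y:y+h,x:x+w],None,fx=f,fy=f,interpolation=cv2.INTER_CUBIC)
im=np.zeros((600,800,3),np.uint8)
im[:315,:420]=cv2.resize(P[0]["pixels"],(420,315))
im[:300,480:800]=R(1,180,335,75,80,4)
im[300:600,400:800]=R(2,140,120,75,100,4)
cv2.imwrite("pics/m5.png",im)
```

```text
[574.74817707 135.52567869 115.8037517 ] [-0.16884276 -0.62598935  0.02311853] 0.3749449067525426
```

View pics/m5.png

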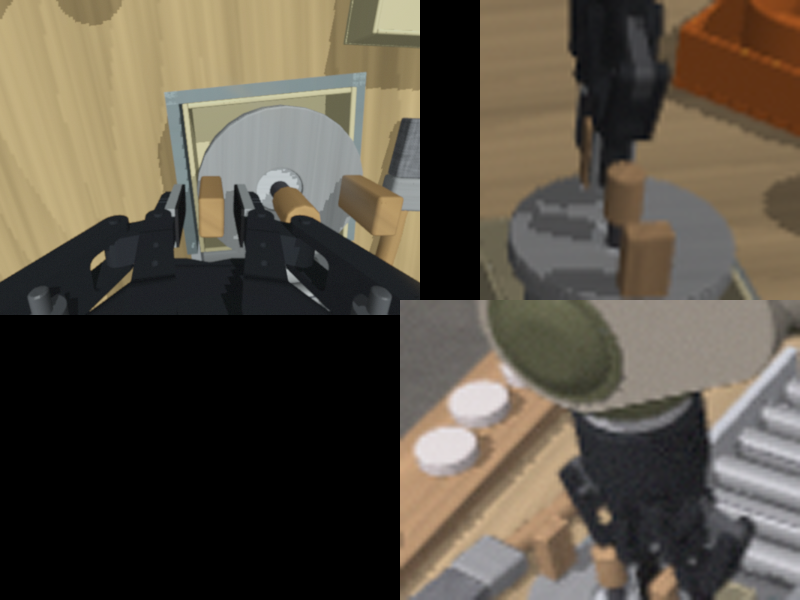

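The ear at (210,205) in the wrist inset sits centred between the pads at 183 and 238, and there is no contact force. Closing now.

Call:
send_rows(deltas=[{"dp": [0,0,0],"turn": 0},{"dp": [0,0,0],"turn": 0},{"dp": [0,0,0],"turn": 0},{"dp": [0,0,0],"turn": 0},{"dp": [0,0,0],"turn": 0},{"dp": [0,0,0],"turn": 0},{"dp": [0,0,0],"turn": 0},{"dp": [0,0,0],"turn": 0}], fingers=0, newtons=80)

```text
time: 19.32
tool_pos: [574.6, 135.5, 115.8]
tcp_rot: [[0.992, -0.123, 0.001], [-0.123, -0.992, 0.0], [0.001, -0.0, -1.0]]
contact_force: [-0.8, 0.3, 6.1]
gripper_width: 0.153
```

Call:
send_rows(deltas=[{"dp": [0,0,0.1],"turn": 0},{"dp": [0,0,0.2],"turn": 0},{"dp": [0,0,0.4],"turn": 0},{"dp": [0,0,0.6],"turn": 0},{"dp": [0,0,0.8],"turn": 0},{"dp": [0,0,1.0],"turn": 0},{"dp": [0,0,1.0],"turn": 0}])

```text
time: 19.9
tool_pos: [574.6, 135.5, 125.7]
tcp_rot: [[0.992, -0.123, 0.001], [-0.123, -0.992, 0.0], [0.001, -0.0, -1.0]]
contact_force: [-0.7, 0.1, -2.3]
gripper_width: 0.153
```

Force is about 1.8 N, so only the outer lid is held. Lifting on.

Call:
send_rows(deltas=[{"dp": [0,0,0.3],"turn": 0},{"dp": [0,0,0.8],"turn": 0},{"dp": [0,0,1.5],"turn": 0},{"dp": [0,0,2.3],"turn": 0},{"dp": [0,0,3.2],"turn": 0},{"dp": [0,0,4.1],"turn": 0},{"dp": [0,0,5.0],"turn": 0},{"dp": [0,0,5.8],"turn": 0},{"dp": [0,0,6.4],"turn": 0},{"dp": [0,0,6.8],"turn": 0},{"dp": [0,0,7],"turn": 0},{"dp": [0,0,7],"turn": 0}])

```text
time: 20.9
tool_pos: [574.5, 135.5, 195.6]
tcp_rot: [[0.992, -0.123, 0.0], [-0.123, -0.992, 0.0], [0.0, -0.0, -1.0]]
contact_force: [0.6, -0.5, -1.4]
gripper_width: 0.154
```

Call:
send_rows(deltas=[{"dp": [0,0,0],"turn": 0},{"dp": [0,0,0],"turn": 0},{"dp": [0,0,0],"turn": 0},{"dp": [0,0,0],"turn": 0},{"dp": [0,0,0],"turn": 0},{"dp": [0,0,0],"turn": 0}])

```text
time: 21.4
tool_pos: [574.4, 135.5, 195.2]
tcp_rot: [[0.992, -0.123, -0.0], [-0.123, -0.992, -0.0], [-0.0, 0.0, -1.0]]
contact_force: [0.1, -0.8, -2.4]
gripper_width: 0.145
```

Run:
```python
from plant import *
from h import *
P=[]
for n in("scene","side"):
    s=sense();d=snapshot(n);P.append(d)
print(s["tool_pos"],s["contact_force"],s["gripper_width"])
R=lambda i,y,x,h,w,f:cv2.resize(P[i]["pixels"][y:y+h,x:x+w],None,fx=f,fy=f,interpolation=cv2.INTER_CUBIC)
im=np.zeros((600,800,3),np.uint8)
im[:600,:400]=R(0,160,320,150,100,4)
im[:600,400:800]=R(1,100,120,150,100,4)
cv2.imwrite("pics/m6.png",im)
```

```text
[574.45004586 135.49175657 195.21721213] [ 0.57574356  0.44673898 -2.19324165] 0.15119073011879602
```

View pics/m6.png

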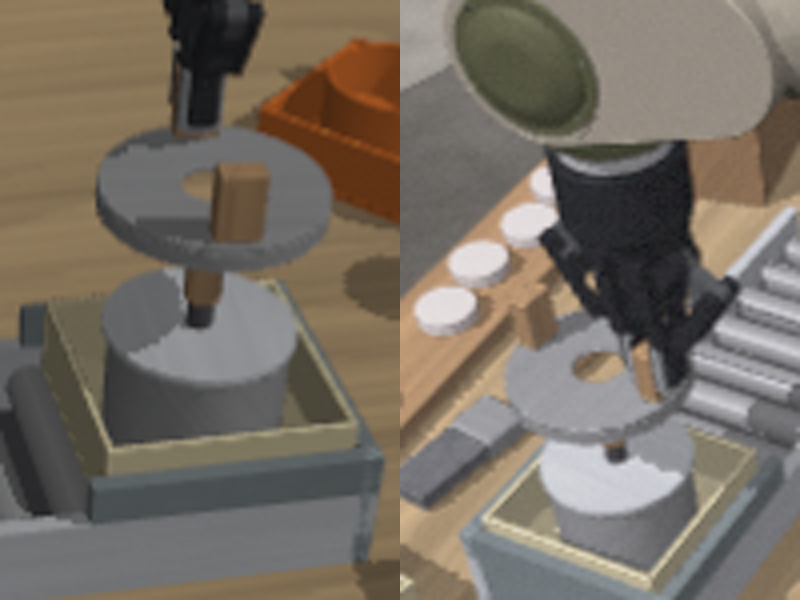

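The outer lid is held level about 80 mm up, the inner lid with its knob is flat on the tin, and the tote is still home. Handing in.

```bash
python3 -c "
from plant import *
print(finish_job())"
```

```text
the job is handed in; nothing more can be done
None
```

The job is handed in at about 21.5 s of the 72 s; no verdict was reported.

- **Tote:** I pushed it along the rollers with shut fingers until the force rose to 11 N at the stop. The tote then measured about (623, 130) against an estimated bay centre of (624, 129.5).
- **Double lid:** I carried it by the knob with the outer lid riding along, lowered it gently until contact (about 10 N peak), and let go. The knob then measured about (623, 129), with its top near z = 147, where 148 is fully seated.
- **Outer lid:** I gripped it by one ear at 80 N and raised it 80 mm straight up.

**Last checks:** In the final pictures the outer lid is about level and clear of the knob, the inner lid is flat on the tin, and the tote is home. The wrist carries about 2 N, which fits the outer lid alone. I judged the tilts by eye. I did not measure the bystanders again, but none was approached and I felt no stray contact.

**Disagreements:** The wrist camera and the fixed cameras differed by up to 4 mm on where the knob was before the grasp. I used the average, and the lid seated without trouble.

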